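# Close the sunken trim knob and cap its well

## Robot

A 6-joint arm with a two-finger parallel gripper is mounted at the origin on the work surface. World frame = base frame: x ahead of the robot, y to its left, z up, the work surface at z = 0. Lengths are in m, angles in rad, forces in N, time in s.
With the tool pointing down it reaches from about 0.225 to 0.875 m from the base axis. Payload 3.4 kg.
Tool frame: the origin (TCP) lies on the centre line of the jaws, within the pads' length; the fingertips stand 17 mm ahead of it and the grasp point (between the pads) lies 2 mm behind it; z points along the fingers, y is the line along which they close (so a half turn about z gives the same grasp; the last joint's range is limited). The gripper opens to 85 mm and grips with 20 to 120 N. Pads are 22 mm wide; open, the fingers measure 114 mm over their backs; the gripper's body (76 mm by 85 mm) begins 54 mm behind the grasp point. The pads swing forward as they close: fully open they stand 13 mm farther back than shut.
Start: joints at [-1.351, 0.276, 1.505, -0, 1.361, -0.121], TCP at [0.192, -0.542, 0.248] pointing down, gripper open.
Joint ranges: [-2.89, 2.89], [-0.75, 2.08], [0.22, 2.7], [-1.18, 4.32], [0.11, 2.71], [-2.7, 2.7]. Speed limits (rad/s): [2.57, 2.57, 3.14, 3.14, 3.14, 3.14].

## Interface

Orientations are given as a unit quaternion [w, x, y, z].
In Python, from rig import manip gives the robot as it stands.
- The arm moves only by the tool move_arm, never from a script. Its argument "steps" is one flat list of numbers, 7 for each row, row after row: the turn, a rotation vector about the world's x, y, z normalised to -1 to 1, where 1 is 360 degrees, then the shift along the world's x, y, z normalised to -1 to 1, where 1 is 1 m, then the opening, from -1 (shut) to 1 (fully open). A call has exactly 10 rows; each row is the pose to reach, as a shift and turn from the pose commanded when the call began, turning the shorter way round; what a row does not reach only later rows make up. A row lasts 1/10 s, in which the tool goes at most 50 mm and 8.59 degrees, less where a joint would pass 70% of its speed; a pose out of reach is approached as far as the arm can. A call with a number of a shift or a turn outside -1 to 1 is refused whole. A call with a gripper value outside its range is refused whole. The fingers move at their own pace and stop on an object; "squeeze" is the grip in N (left out, the last holds). Time passes only in rows, so rows that repeat a pose let the fingers close, or fill a call up. It gives the time, the measured TCP pose, the force, the opening and the grip force at its end, in the units of the state.
- manip.get_state(): the state, without advancing time (a new reading comes with each control period).
- manip.get_image(name): name is "scene" or "top"; returns a dict with "pixels" (480x640x3 uint8, blue, green, red), "fx", "fy", "cx", "cy" (pixels), "R" (3x3) and "t" (3): a world point X has camera coordinates R X + t. Camera axes: x right, y down, z forward; pixel columns grow to the right and rows downward; lengths in m; the calibration is good to about 2 mm. A picture is of the moment at which its call begins. There is no depth.
- manip.sign_off(): hands the job in; it is judged then, once.
The state is a dict: "clock": time; "qpos": joint angles; "qd": joint speeds; "effort": joint torques, N m; "position": TCP position; "ee_rot": TCP orientation; "contact_force": force on the tool from outside, world axes, zero at the start; "moment": the same for the moment, N m; "width": finger opening in m; "gripper_force": force on a finger pad.
Only numpy, scipy, OpenCV 4.12 (cv2) and the standard library are available. Lean on these libraries where they do the work, as an engineer would, in place of code of your own. Each camera call takes 0.05 s, during which the arm holds its last target. There are 200 camera calls.

## Task

Turn the trim knob sunk in the well of the grey valve block clockwise, by feel, until it is just snug on its seat (clearly stiffer than before, but not cranked tight), and let go of it. Then gently put the loose grey cap into the well, flange flat on the block, and leave the other things in the cabinet where they are.

Things in the scene. Friction and masses are not known exactly. Their poses are not given: they have to be found in the camera images.
- valve: Water filter's trim valve, fixed to the cabinet floor: grey block 110 x 110 mm, 56 mm high, two pipe stubs 35 mm long at its back (its +x, 26 mm up). Origin at the centre of its underside, z up. A round well 84 mm across, 36 mm deep (its floor 20 mm above the cabinet floor) is sunk in the middle of its top. The seat is hidden in the solid foot below the well.
- valve_mouth (a point): Centre of the well's mouth, level with the block's top face (56 mm above the block's underside); z up.
- trim: The knob's fixed bearing, with knob and spindle; origin at the centre of the well's floor, z up. The spindle meets the unseen seat after 0.3 to 1.4 rad of turning, different each time; from there the moment climbs 0.64 N m per rad. Snug: 0.025 to 0.15 N m above its level before touch, moving or standing still (3 to 20 N on the seat; aim for 0.07 N m). Above 24 N (0.19 N m) the seat is spoilt.
- knob_grip (a point): Trim knob: black upright bar in the middle of the well, 44 mm long (its x), 12 mm thick (its y), 25 mm tall, 1 to 26 mm above the well's floor; its top is 10 mm below the block's top. Point on its turning axis, half-way up the bar; the axes turn with it. Clockwise from above closes. It turns in one grasp against a steady drag of 0.17 N m and stays where left.
- cap_mid (a point): Loose grey cap, about 90 g, on the cabinet floor: spigot disc 80 mm across, 6 mm deep; on it a flange 96 mm across, 5 mm thick; on top an upright grip rib 44 mm long (its x), 12 thick (its y), 18 tall. 29 mm tall in all; point at its centre, 14.5 mm above its underside. Home: flange on the block's top, this point 8.5 mm above the well's mouth centre, any yaw.
- pump: Bystander, leave alone: matte black soap pump bottle, 66 mm diameter, 160 mm tall; origin at the centre of its underside.
- aerator: Bystander, leave alone: chrome faucet aerator ring, 26 mm diameter, 18 mm tall; origin at the centre of its underside.
- stopper: Bystander, leave alone: blue silicone sink stopper, 74 mm diameter, 22 mm tall; origin at the centre of its underside.
- caddy: Bystander, leave alone: white plastic caddy 200 x 130 mm with an arched carry grip 156 mm high; origin at the centre of its underside.
- tin: Bystander, leave alone: small round aluminium tin, 66 mm diameter, 37 mm tall; origin at the centre of its underside.
- nut: Bystander, leave alone: white plastic pipe nut ring, 48 mm diameter, 16 mm tall; origin at the centre of its underside.
- brush: Bystander, leave alone: scrub brush with wooden handle, 200 mm long, lying; origin at the centre of its underside in its grip's middle line.
Not all that is in view belongs to the job. What is shaped like the part that bears cap_mid but purple is not meant.

How it is judged:
On the way, in this order (a step that is already met when the one before it is completed fails the run):
1. the knob is snug on its seat (spindle on seat 3 to 20 N) and let go (contact force between trim and valve between 3 and 20 N and contact force between the fingers and trim below 0.2 N), for 0.3 s.
2. the cap sits in the well with its flange on the block (z of cap_mid in the frame of valve_mouth below 0.0105 m and horizontal distance between cap_mid and valve_mouth below 0.005 m and angle between cap_mid's own z axis and vertical below 0.05 rad), for 0.2 s.
At the end, for the whole second after the job is handed in: The spindle presses its seat with 3 to 20 N, and the cap is at rest in the well: its centre at most 10.5 mm above the mouth (8.5 when home), within 5 mm of the axis sideways, tilted less than 0.05 rad, let go (all of step 2 and contact force between trim and valve between 3 and 20 N and contact force between the fingers and anything else below 0.2 N); the robot touches nothing.
It fails at once if the seat is spoilt: the spindle pressed it with more than 24 N (contact force between trim and valve above 24 N).
It fails at once if the robot leaned on the valve block with more than 30 N (contact force between any of the arm, the fingers and valve above 30 N).
It fails at once if the cap was dropped or forced onto the block with more than 70 N (contact force between cap and valve above 70 N).
It fails at once if another thing in the cabinet was moved by more than 30 mm (distance of any of pump, aerator, stopper, caddy, tin, nut, brush from where it was at the start of the episode above 0.03 m).
It also fails if it takes over 70 s, if anything falls off the work surface, if the arm or the gripper's body presses on something with over 40 N, if the wrist force passes 120 N, or if a joint passes its speed limit or range.

## Working session

There is one attempt and no reset: what is moved stays moved. The work goes in short steps, Python scripts to look and compute and a tool call to move; the robot and the scene stay as the last step left them, time stands still between calls to the robot, and variables do not carry over. Pictures are saved under pics/ and viewed, at most 10 in all, crops included, and the job is handed in when it is done.

Besides the shell and the picture viewer there is one more tool, called in YAML: its name, and indented under it one key for each argument. move_arm: Moves the arm, as the interface text tells. Scaled input: -1 to 1 covers 1 m each way for a shift and 360 degrees each way for a turn. Its arguments: {"type":"object","properties":{"steps":{"type":"array"},"squeeze":{"type":"number"}},"required":["steps"]}

```bash
mkdir -p pics
python3 - <<'E'
from rig import manip
import cv2,numpy as np
for n in ("scene","top"):
    i=manip.get_image(n); cv2.imwrite(f"pics/{n}0.png",i["pixels"])
    print(n,i["fx"],i["fy"],i["cx"],i["cy"],np.round(i["R"],4).tolist(),np.round(i["t"],4).tolist())
s=manip.get_state(); print(s)
E
```

```text
scene 464.84720564175694 464.84720564175694 327.33176218642166 233.16346961161835 [[-0.8518, 0.5236, 0.018], [0.4013, 0.6742, -0.62], [-0.3368, -0.5209, -0.7844]] [0.4965, -0.1907, 1.2476]
top 457.1599267984908 457.1599267984908 317.62594117321777 239.9531761196656 [[-0.0116, -0.9999, -0.0055], [-0.9889, 0.0123, -0.148], [0.1481, 0.0037, -0.989]] [0.0166, 0.5933, 1.1991]
{'clock': 0.1, 'qpos': array([-1.35099654e+00,  2.76532425e-01,  1.50599697e+00, -7.73990245e-06,
        1.36070955e+00, -1.21002268e-01]), 'qd': array([ 1.74953599e-03, -4.55524026e-05, -2.31413468e-03,  6.14558062e-05,
        6.87721239e-04, -1.54055709e-03]), 'effort': array([ 1.24930357e-03, -4.17702019e+01, -2.46404618e+01, -1.00312868e-04,
        5.82249384e-03, -6.38030599e-06]), 'position': array([ 0.19208406, -0.54149922,  0.24752962]), 'ee_rot': array([-8.21955131e-04,  9.85516370e-01,  1.69578322e-01, -4.44254410e-05]), 'contact_force': array([-0.04583721, -0.67225354, -0.47263092]), 'moment': array([-0.02336816, -0.04068124, -0.02684581]), 'gripper_force': 0.0, 'width': 0.08566639250407278}
```

View pics/top0.png

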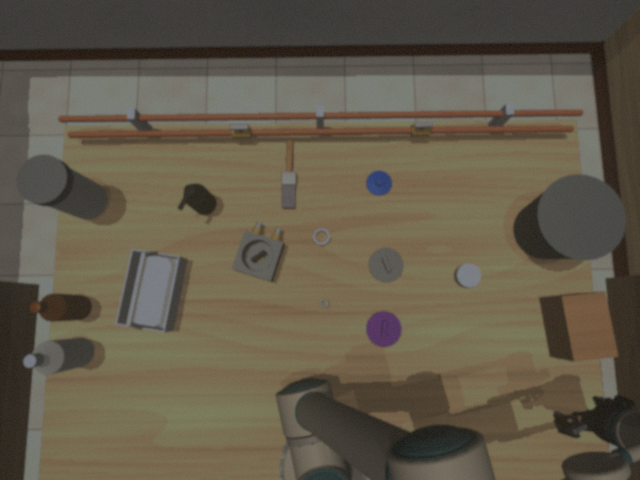

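View pics/scene0.png

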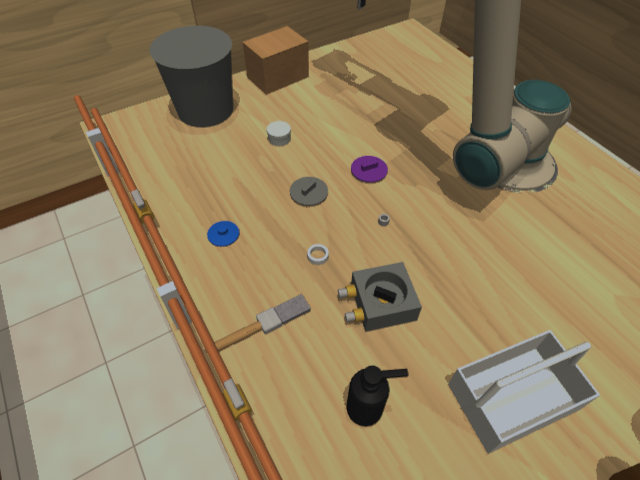

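The top view shows the valve at about (259,257), the grey cap at (386,265) and the purple decoy at (384,329). In the scene view the valve is at about (387,295) and the cap at (309,191). I'll zoom in on both.

Run:
```python
import cv2,numpy as np
t=cv2.imread("pics/top0.png");s=cv2.imread("pics/scene0.png")
def c(i,x,y,w=50,h=38): 
    r=cv2.resize(i[y-h:y+h-1,x-w:x+w],(400,300),interpolation=cv2.INTER_CUBIC); return cv2.convertScaleAbs(r,alpha=1.6)
# each tile: 4x horizontally, 4x vertically (75 rows)
m=np.vstack([np.hstack([c(t,259,257),c(t,386,265)]),np.hstack([c(s,385,296),c(s,309,191)])])
cv2.imwrite("pics/m0.png",m)
```

```text
(no output)
```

View pics/m0.png

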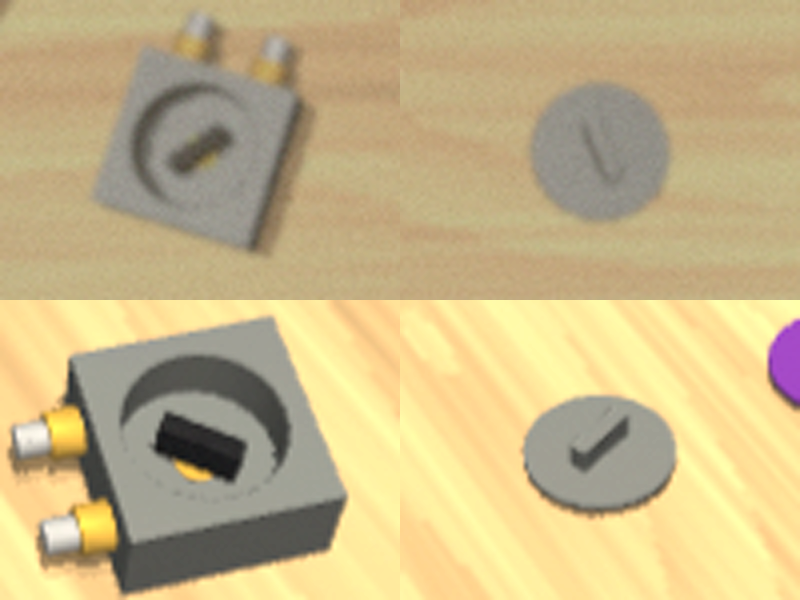

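In the mosaic, the valve's top-face corners, the bar and the cap's disc and rib are all clear in both views. The next script back-projects them.

```bash
cat > h.py <<'E'
import numpy as np
def bp(im,uv,z):
    uv=np.atleast_2d(uv).astype(float)
    R=np.array(im["R"]);t=np.array(im["t"]);c=-R.T@t
    d=np.c_[(uv[:,0]-im["cx"])/im["fx"],(uv[:,1]-im["cy"])/im["fy"],np.ones(len(uv))]@R
    return c+d*((z-c[2])/d[:,2])[:,None]
def tile(uv,x,y,w=50,h=38,k=4.): return (np.array(uv)+.5)/k-.5+[x-w,y-h]
E
python3 - <<'E'
from rig import manip
from h import *
T=manip.get_image("top");S=manip.get_image("scene")
np.set_printoptions(precision=4,suppress=True)
for im,x,y,q in((T,259,257,[(145,48),(300,95),(252,248),(95,198)]),(S,385,296,[(68,56),(272,17),(346,196),(131,244)])):
    P=bp(im,tile(q,x,y),.056); e=P[1]-P[0]; print("valve",P[:,:2].mean(0),np.linalg.norm(np.diff(P,axis=0),axis=1),np.degrees(np.arctan2(*(P[1]-P[0])[1::-1])))
P=bp(T,tile([(175,165),(227,135),(201,150)],259,257),.046);print("knob T",P[:,:2],np.degrees(np.arctan2(*(P[1]-P[0])[1::-1])))
P=bp(S,tile([(168,112),(245,146)],385,296),.046);print("knob S",P[:,:2],np.degrees(np.arctan2(*(P[1]-P[0])[1::-1])),np.linalg.norm(P[1]-P[0]))
print("cap",bp(T,tile([200,151],386,265),.011),bp(S,tile([200,150],309,191),.011))
for im,x,y,q in((T,386,265,[(185,125),(215,180)]),(S,309,191,[(170,141),(213,107)])):
    P=bp(im,tile(q,x,y),.029);print("rib",P[:,:2],np.degrees(np.arctan2(*(P[1]-P[0])[1::-1])),np.linalg.norm(P[1]-P[0]))
s=manip.get_state();print(s["clock"])
E
```

```text
valve [0.552  0.1695] [0.11   0.1073 0.1106] -107.67742792589351
valve [0.5521 0.1706] [0.1104 0.1086 0.1096] 161.8510151832282
knob T [[0.541  0.1863]
 [0.561  0.1512]
 [0.551  0.1688]] -60.30605852537466
knob S [[0.5588 0.1507]
 [0.5371 0.1869]] 120.84015926240187 0.042221755231890395
cap [[ 0.5277 -0.1779  0.011 ]] [[ 0.5273 -0.1795  0.011 ]]
rib [[ 0.544  -0.1656]
 [ 0.5061 -0.1848]] -153.1330445877972 0.04245177683276219
rib [[ 0.5476 -0.1804]
 [ 0.5103 -0.1922]] -162.4846301752362 0.03911687677991647
0.2
```

move_arm:
  steps: [0,0,0.14,0.18,0.356,-0.05,-0.3,0,0,0.14,0.18,0.356,-0.05,-0.3,0,0,0.14,0.18,0.356,-0.05,-0.3,0,0,0.14,0.18,0.356,-0.05,-0.3,0,0,0.14,0.18,0.356,-0.05,-0.3,0,0,0.14,0.18,0.356,-0.05,-0.3,0,0,0.14,0.18,0.356,-0.05,-0.3,0,0,0.14,0.18,0.356,-0.05,-0.3,0,0,0.14,0.18,0.356,-0.05,-0.3,0,0,0.14,0.18,0.356,-0.05,-0.3]
  squeeze: 60

```text
clock: 1.2
position: [0.3724, -0.1849, 0.1982]
ee_rot: [0.0, 0.818, 0.575, -0.0]
contact_force: [-0.5, -0.1, 0.4]
width: 0.0298
gripper_force: 0.0
```

move_arm:
  steps: [0,0,0.139,0.18,0.356,-0.05,-0.3,0,0,0.139,0.18,0.356,-0.05,-0.3,0,0,0.139,0.18,0.356,-0.05,-0.3,0,0,0.139,0.18,0.356,-0.05,-0.3,0,0,0.139,0.18,0.356,-0.05,-0.3,0,0,0.139,0.18,0.356,-0.05,-0.3,0,0,0.139,0.18,0.356,-0.05,-0.3,0,0,0.139,0.18,0.356,-0.05,-0.3,0,0,0.139,0.18,0.356,-0.05,-0.3,0,0,0.139,0.18,0.356,-0.05,-0.3]

```text
clock: 2.2
position: [0.5531, 0.169, 0.1476]
ee_rot: [-0.0, 0.5, 0.866, -0.001]
contact_force: [-1.1, -0.3, -0.3]
width: 0.0297
gripper_force: 0.0
```

Run:
```python
from rig import manip
import cv2,numpy as np
i=manip.get_image("scene");t=manip.get_image("top")
def c(p,x,y,w=50,h=50): return cv2.convertScaleAbs(cv2.resize(p[y-h:y+h,x-w:x+w],(400,400),interpolation=cv2.INTER_CUBIC),alpha=1.5)
cv2.imwrite("pics/a1.png",np.hstack([c(i["pixels"],385,280),c(t["pixels"],255,250)]))
print(manip.get_state()["moment"])
```

```text
[ 0.01418879 -0.0419339  -0.02243484]
```

View pics/a1.png

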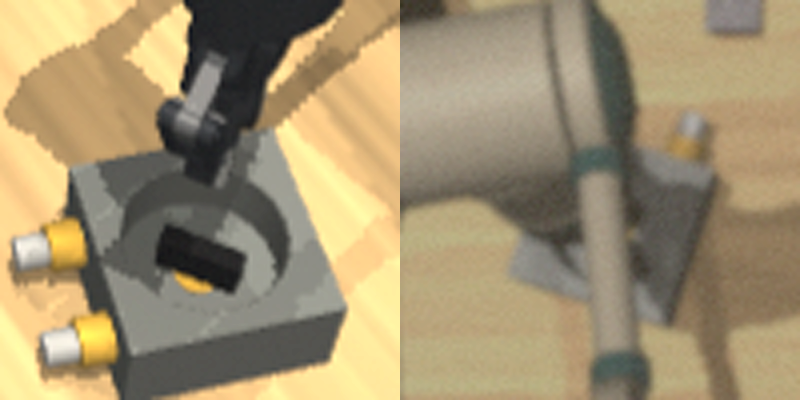

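The gripper hangs over the well in line with the bar, with the scene tile's bar at about (200,258). I'm going down now.

move_arm:
  steps: [0,0,0,-0.001,0.001,-0.04,-0.3,0,0,0,-0.001,0.001,-0.07,-0.3,0,0,0,-0.001,0.001,-0.08,-0.3,0,0,0,-0.001,0.001,-0.085,-0.3,0,0,0,-0.001,0.001,-0.09,-0.3,0,0,0,-0.001,0.001,-0.095,-0.3,0,0,0,-0.001,0.001,-0.1,-0.3,0,0,0,-0.001,0.001,-0.104,-0.3,0,0,0,-0.001,0.001,-0.107,-0.3,0,0,0,-0.001,0.001,-0.107,-0.3]

```text
clock: 3.3
position: [0.5509, 0.1711, 0.041]
ee_rot: [-0.0, 0.5, 0.866, -0.0]
contact_force: [0.4, 0.2, 1.0]
width: 0.0298
gripper_force: 0.0
```

move_arm:
  steps: [0,0,0,0,0,0,-0.6,0,0,0,0,0,0,-0.7,0,0,0,0,0,0,-0.8,0,0,0,0,0,0,-0.9,0,0,0,0,0,0,-1,0,0,0,0,0,0,-1,0,0,0,0,0,0,-1,0,0,0,0,0,0,-1,0,0,0,0,0,0,-1,0,0,0,0,0,0,-1]
  squeeze: 50

```text
clock: 4.3
position: [0.5527, 0.1717, 0.0418]
ee_rot: [0.001, 0.5, 0.866, 0.001]
contact_force: [4.0, 2.7, -1.3]
width: 0.0109
gripper_force: 49.5
```

Run:
```python
from rig import manip
s=manip.get_state();print(s["moment"],s["contact_force"],s["width"],s["qpos"])
```

```text
[ 0.62063667 -0.62754287  0.1722058 ] [ 3.96313536  2.69113444 -1.28472412] 0.01090346323138571 [ 1.80583162e-01  4.64974357e-01  1.78099667e+00  7.38200272e-04
  8.92153203e-01 -3.42871560e-01]
```

move_arm:
  steps: [0,0,0,0.001,0.0005,0,-1,0,0,0,0.002,0.001,0,-1,0,0,-0.006,0.002,0.001,0,-1,0,0,-0.012,0.002,0.001,0,-1,0,0,-0.018,0.002,0.001,0,-1,0,0,-0.024,0.002,0.001,0,-1,0,0,-0.03,0.002,0.001,0,-1,0,0,-0.036,0.002,0.001,0,-1,0,0,-0.036,0.002,0.001,0,-1,0,0,-0.036,0.002,0.001,0,-1]

```text
clock: 5.3
position: [0.5528, 0.1718, 0.0418]
ee_rot: [-0.0, 0.595, 0.804, -0.0]
contact_force: [-0.9, -0.3, 4.8]
width: 0.0112
gripper_force: 49.9
```

```bash
cat > st.py <<'E'
from rig import manip
import numpy as np
np.set_printoptions(precision=4,suppress=True)
s=manip.get_state();q=s["ee_rot"]
print(s["clock"],"M",s["moment"],"F",s["contact_force"],"p",s["position"],"yaw",np.degrees(2*np.arctan2(q[2],q[1]))-90,s["width"],"q6",s["qpos"][5],"eff",s["effort"][[0,5]])
E
python3 st.py
```

```text
5.3 M [-0.0126 -0.0926 -0.0296] F [-0.8589 -0.3301  4.8201] p [0.5528 0.1718 0.0418] yaw 17.03469608857486 0.011155587902777913 q6 -0.11582002797888272 eff [-0.1425 -0.035 ]
```

move_arm:
  steps: [0,0,-0.0012,0,0,0,-1,0,0,-0.0024,0,0,0,-1,0,0,-0.0036,0,0,0,-1,0,0,-0.0048,0,0,0,-1,0,0,-0.006,0,0,0,-1,0,0,-0.0072,0,0,0,-1,0,0,-0.0084,0,0,0,-1,0,0,-0.0096,0,0,0,-1,0,0,-0.0108,0,0,0,-1,0,0,-0.012,0,0,0,-1]

```text
clock: 6.3
position: [0.5527, 0.1717, 0.0418]
ee_rot: [-0.0, 0.624, 0.781, -0.0]
contact_force: [-0.0, -0.2, 5.1]
width: 0.0111
gripper_force: 50.5
```

```bash
python3 st.py
python3 - <<'E'
from rig import manip
import cv2,numpy as np
p=manip.get_image("scene")["pixels"][246:346,335:435]
cv2.imwrite("pics/a2.png",cv2.convertScaleAbs(cv2.resize(p,(600,600),interpolation=cv2.INTER_CUBIC),alpha=1.8))
E
python3 st.py
```

```text
6.3 M [-0.0373  0.0413  0.2001] F [-0.0306 -0.1703  5.1482] p [0.5527 0.1717 0.0418] yaw 12.745330122404923 0.011086811084828884 q6 -0.04070916054727671 eff [-0.4534  0.107 ]
6.35 M [ 0.0668 -0.0601  0.0922] F [-0.2952 -0.2828  5.4585] p [0.5528 0.1717 0.0418] yaw 12.722201529990102 0.010862713971686765 q6 -0.04037274171489446 eff [-0.4063  0.1584]
```

View pics/a2.png

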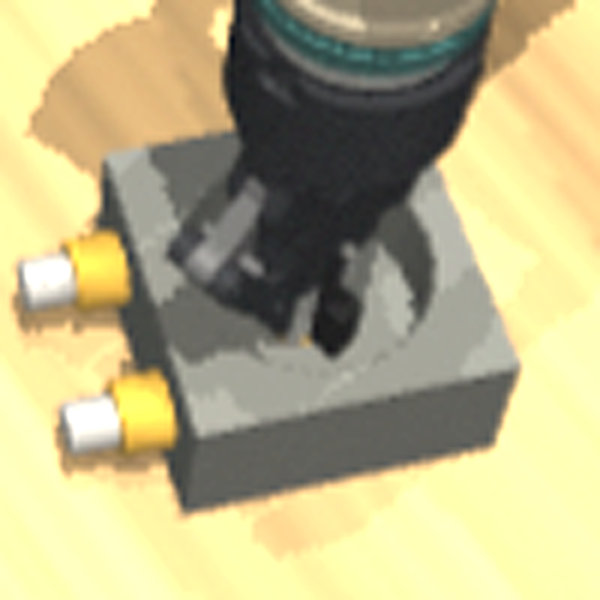

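The picture shows the bar turned along with the fingers at about (335,320), so the grasp isn't slipping. I'll step on slowly, reading the moment each time.

```bash
cat > av.py <<'E'
from rig import manip
import numpy as np
np.set_printoptions(precision=3,suppress=True)
M=[];
for k in range(7):
    s=manip.get_state();M.append(np.r_[s["moment"][2],s["effort"][5]])
    if k<6: manip.get_image("scene")
M=np.array(M);q=s["ee_rot"]
print(s["clock"],"Mz",M[:,0],"mean",M[:,0].mean(),"e6",M[:,1],"yaw",np.degrees(2*np.arctan2(q[2],q[1]))-90,"F",s["contact_force"])
E
python3 av.py
```

```text
6.65 Mz [0.092 0.17  0.087 0.19  0.111 0.122 0.123] mean 0.12778671050436632 e6 [0.158 0.137 0.116 0.113 0.113 0.113 0.113] yaw 12.74684985769531 F [-0.496 -0.163  6.211]
```

move_arm:
  steps: [0,0,-0.0012,0,0,0,-1,0,0,-0.0024,0,0,0,-1,0,0,-0.0036,0,0,0,-1,0,0,-0.0048,0,0,0,-1,0,0,-0.006,0,0,0,-1,0,0,-0.0072,0,0,0,-1,0,0,-0.0084,0,0,0,-1,0,0,-0.0096,0,0,0,-1,0,0,-0.0108,0,0,0,-1,0,0,-0.012,0,0,0,-1]

```text
clock: 7.65
position: [0.5527, 0.1717, 0.0418]
ee_rot: [-0.0, 0.653, 0.757, -0.0]
contact_force: [-0.9, 0.7, 5.8]
width: 0.0109
gripper_force: 50.5
```

```bash
python3 av.py
```

```text
7.95 Mz [0.145 0.113 0.121 0.115 0.141 0.156 0.095] mean 0.12662210267841495 e6 [0.107 0.158 0.137 0.116 0.113 0.113 0.113] yaw 8.42835661718371 F [-0.665  1.065  6.304]
```

The joint 6 effort is clean and repeats: 0.107 moving, 0.113 settled. I'll watch that.

move_arm:
  steps: [0,0,-0.0012,0,0,0,-1,0,0,-0.0024,0,0,0,-1,0,0,-0.0036,0,0,0,-1,0,0,-0.0048,0,0,0,-1,0,0,-0.006,0,0,0,-1,0,0,-0.0072,0,0,0,-1,0,0,-0.0084,0,0,0,-1,0,0,-0.0096,0,0,0,-1,0,0,-0.0108,0,0,0,-1,0,0,-0.012,0,0,0,-1]

```text
clock: 8.95
position: [0.5527, 0.1717, 0.0417]
ee_rot: [-0.0, 0.681, 0.732, -0.0]
contact_force: [-0.0, 0.2, 6.1]
width: 0.0106
gripper_force: 50.5
```

```bash
python3 av.py
```

```text
9.25 Mz [0.146 0.155 0.102 0.12  0.085 0.141 0.139] mean 0.12676372566322233 e6 [0.114 0.165 0.143 0.122 0.119 0.119 0.12 ] yaw 4.106667449032301 F [-0.776  0.436  5.535]
```

move_arm:
  steps: [0,0,-0.0012,0,0,0,-1,0,0,-0.0024,0,0,0,-1,0,0,-0.0036,0,0,0,-1,0,0,-0.0048,0,0,0,-1,0,0,-0.006,0,0,0,-1,0,0,-0.0072,0,0,0,-1,0,0,-0.0084,0,0,0,-1,0,0,-0.0096,0,0,0,-1,0,0,-0.0108,0,0,0,-1,0,0,-0.012,0,0,0,-1]

```text
clock: 10.25
position: [0.5527, 0.1717, 0.0418]
ee_rot: [-0.0, 0.708, 0.706, -0.0]
contact_force: [-0.2, 0.5, 5.3]
width: 0.0108
gripper_force: 50.6
```

```bash
python3 av.py
```

```text
10.55 Mz [0.157 0.103 0.193 0.162 0.132 0.119 0.148] mean 0.14482034018539158 e6 [0.134 0.185 0.164 0.143 0.139 0.14  0.14 ] yaw -0.20590767278187627 F [-0.908  0.39   5.775]
```

move_arm:
  steps: [0,0,-0.0012,0,0,0,-1,0,0,-0.0024,0,0,0,-1,0,0,-0.0036,0,0,0,-1,0,0,-0.0048,0,0,0,-1,0,0,-0.006,0,0,0,-1,0,0,-0.0072,0,0,0,-1,0,0,-0.0084,0,0,0,-1,0,0,-0.0096,0,0,0,-1,0,0,-0.0108,0,0,0,-1,0,0,-0.012,0,0,0,-1]

```text
clock: 11.55
position: [0.5527, 0.1717, 0.0417]
ee_rot: [0.0, 0.734, 0.679, -0.001]
contact_force: [-0.2, 0.4, 5.4]
width: 0.0112
gripper_force: 50.7
```

```bash
python3 av.py
```

```text
11.85 Mz [0.183 0.154 0.173 0.207 0.142 0.1   0.173] mean 0.16148824704776674 e6 [0.158 0.21  0.19  0.168 0.165 0.165 0.166] yaw -4.521634352940509 F [ 0.05  -0.094  6.167]
```

Rise is about 0.05 N m by torque, and about 0.1 at most judged by angle. Either way it's inside the snug window, so I'm letting go.

move_arm:
  steps: [0,0,0,0,0,0,-0.6,0,0,0,0,0,0,-0.5,0,0,0,0,0,0,-0.4,0,0,0,0,0,0,-0.35,0,0,0,0,0,0,-0.3,0,0,0,0,0,0,-0.3,0,0,0,0,0,0,-0.3,0,0,0,0,0,0,-0.3,0,0,0,0,0,0,-0.3,0,0,0,0,0,0,-0.3]

```text
clock: 12.85
position: [0.5532, 0.1721, 0.0413]
ee_rot: [0.0, 0.735, 0.678, 0.0]
contact_force: [-0.3, 0.6, -0.6]
width: 0.0298
gripper_force: 0.0
```

```bash
python3 st.py
```

```text
12.85 M [ 0.007  -0.0069  0.0338] F [-0.2757  0.6108 -0.591 ] p [0.5532 0.1721 0.0413] yaw -4.591565553472478 0.029783358613599004 q6 0.26164226454480805 eff [-0.0009 -0.0001]
```

move_arm:
  steps: [0,0,0,0,0,0.02,-0.3,0,0,0,0,0,0.06,-0.3,0,0,0,0,0,0.1,-0.3,0,0,-0.176,-0.0257,-0.3508,0.1,-0.1,0,0,-0.176,-0.0257,-0.3508,0.1,-0.1,0,0,-0.176,-0.0257,-0.3508,0.1,-0.1,0,0,-0.176,-0.0257,-0.3508,0.1,-0.1,0,0,-0.176,-0.0257,-0.3508,0.1,-0.1,0,0,-0.176,-0.0257,-0.3508,0.1,-0.1,0,0,-0.176,-0.0257,-0.3508,0.1,-0.1]

```text
clock: 13.85
position: [0.5272, -0.179, 0.1415]
ee_rot: [0.0, 0.977, 0.215, 0.0]
contact_force: [0.8, 0.3, 0.1]
width: 0.0383
gripper_force: 0.0
```

```bash
python3 st.py
python3 - <<'E'
from rig import manip
import cv2,numpy as np
p=manip.get_image("scene")["pixels"]
def c(x,y): return cv2.resize(p[y-50:y+50,x-50:x+50],(400,400),interpolation=cv2.INTER_CUBIC)
cv2.imwrite("pics/a3.png",cv2.convertScaleAbs(np.hstack([c(385,296),c(309,185)]),alpha=1.5))
E
```

```text
13.85 M [-0.0043 -0.0815  0.0343] F [0.8477 0.3237 0.062 ] p [ 0.5272 -0.179   0.1415] yaw -65.11245778785342 0.03834100606251612 q6 0.6840434930211075 eff [ 3.5537 -0.5369]
```

View pics/a3.png

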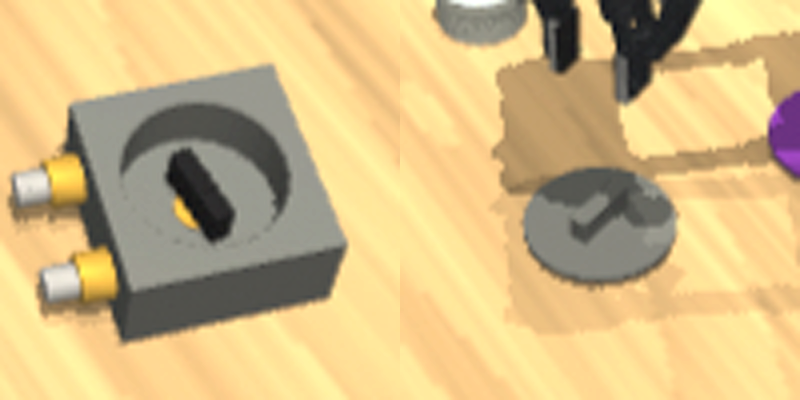

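The left tile shows the bar turned clockwise and let go, with its ends at about (183,150) and (225,225). The right tile shows the fingers above and behind the cap, whose rib runs (572,235)–(628,190). I'm descending on the cap.

move_arm:
  steps: [0,0,-0.009,0,0,-0.04,-0.1,0,0,-0.009,0,0,-0.07,-0.1,0,0,-0.009,0,0,-0.085,-0.1,0,0,-0.009,0,0,-0.095,-0.1,0,0,-0.009,0,0,-0.1,-0.1,0,0,-0.009,0,0,-0.104,-0.1,0,0,-0.009,0,0,-0.108,-0.1,0,0,-0.009,0,0,-0.11,-0.1,0,0,-0.009,0,0,-0.11,-0.1,0,0,-0.009,0,0,-0.11,-0.1]

```text
clock: 14.9
position: [0.5278, -0.1771, 0.0317]
ee_rot: [0.0, 0.982, 0.191, 0.0]
contact_force: [-0.5, -0.6, 0.8]
width: 0.0387
gripper_force: 0.0
```

move_arm:
  steps: [0,0,0,0,0,0,-0.4,0,0,0,0,0,0,-0.5,0,0,0,0,0,0,-0.6,0,0,0,0,0,0,-0.7,0,0,0,0,0,0,-0.8,0,0,0,0,0,0,-1,0,0,0,0,0,0,-1,0,0,0,0,0,0,-1,0,0,0,0,0,0,-1,0,0,0,0,0,0,-1]
  squeeze: 30

```text
clock: 15.9
position: [0.5278, -0.1772, 0.0315]
ee_rot: [0.0, 0.982, 0.191, 0.0]
contact_force: [-0.7, -0.6, 4.0]
width: 0.0112
gripper_force: 31.6
```

```bash
python3 st.py
python3 - <<'E'
from rig import manip
import cv2,numpy as np
p=manip.get_image("scene")["pixels"]
cv2.imwrite("pics/a4.png",cv2.convertScaleAbs(cv2.resize(p[130:230,255:365],(660,600),interpolation=cv2.INTER_CUBIC),alpha=1.6))
E
```

```text
15.9 M [-0.0312 -0.0041  0.0138] F [-0.6961 -0.6305  4.0041] p [ 0.5278 -0.1772  0.0315] yaw -67.99370385712497 0.011186763651153217 q6 0.7380772095759379 eff [ 0.2209 -0.015 ]
```

View pics/a4.png

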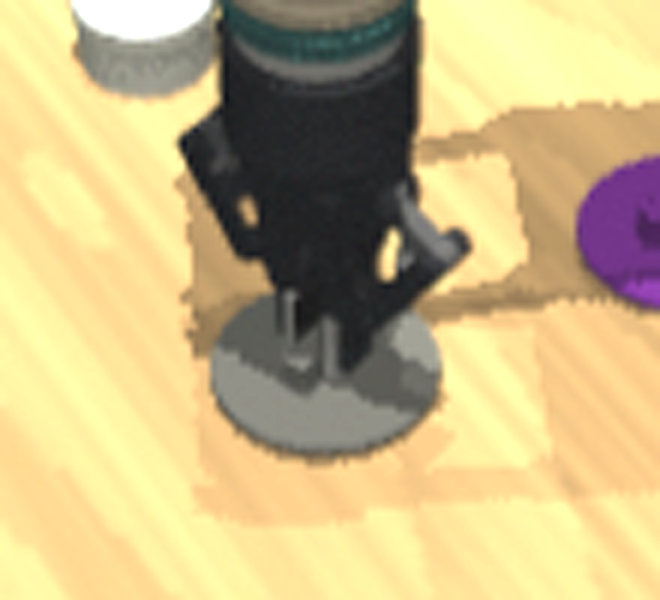

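The cap's rib is gripped at about (315,350), with the flange centred near (326,367). I'll lift it and carry it to just above the well.

move_arm:
  steps: [0,0,0,0,0,0.01,-1,0,0,0,0,0,0.04,-1,0,0,0,0,0,0.08,-1,0,0,0,0.004,0.048,0.1,-1,0,0,0,0.008,0.096,0.1,-1,0,0,0,0.011,0.144,0.1,-1,0,0,0,0.014,0.192,0.1,-1,0,0,0,0.018,0.24,0.1,-1,0,0,0,0.021,0.285,0.1,-1,0,0,0,0.024,0.32,0.1,-1]

```text
clock: 16.95
position: [0.5508, 0.1457, 0.1315]
ee_rot: [-0.0, 0.981, 0.192, -0.0]
contact_force: [1.4, -0.5, -0.5]
width: 0.0115
gripper_force: 31.1
```

move_arm:
  steps: [0,0,0,0.001,0.02,0,-1,0,0,0,0.001,0.0285,0,-1,0,0,0,0.001,0.0285,-0.02,-1,0,0,0,0.001,0.0285,-0.025,-1,0,0,0,0.001,0.0285,-0.03,-1,0,0,0,0.001,0.0285,-0.03,-1,0,0,0,0.001,0.0285,-0.03,-1,0,0,0,0.001,0.0285,-0.03,-1,0,0,0,0.001,0.0285,-0.03,-1,0,0,0,0.001,0.0285,-0.03,-1]

```text
clock: 17.95
position: [0.5528, 0.1714, 0.1017]
ee_rot: [0.0, 0.982, 0.191, 0.0]
contact_force: [-0.7, 0.8, -0.5]
width: 0.011
gripper_force: 31.1
```

```bash
python3 st.py
python3 - <<'E'
from rig import manip
import cv2,numpy as np
def c(p,x,y): return cv2.convertScaleAbs(cv2.resize(p[y-50:y+50,x-50:x+50],(400,400),interpolation=cv2.INTER_CUBIC),alpha=1.7)
i=manip.get_image("scene");t=manip.get_image("top")
cv2.imwrite("pics/a5.png",np.hstack([c(i["pixels"],385,280),c(t["pixels"],259,255)]))
E
```

```text
17.95 M [-0.0055  0.0491  0.0151] F [-0.6896  0.8282 -0.4569] p [0.5528 0.1714 0.1017] yaw -68.0022909326263 0.011010242754855624 q6 1.3674230555531357 eff [-0.047  -0.0001]
```

View pics/a5.png

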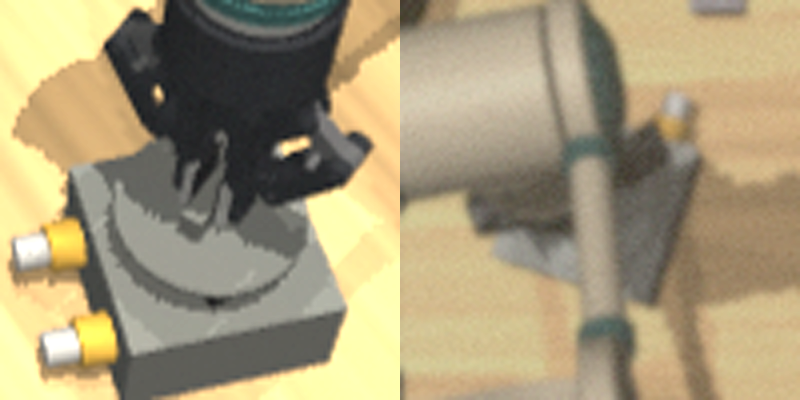

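```bash
cat > fit.py <<'E'
from rig import manip
import cv2,numpy as np
from scipy.ndimage import map_coordinates
im=manip.get_image("scene")
R=np.array(im["R"]);t=np.array(im["t"])
def proj(X):
    c=X@R.T+t; return np.c_[im["fx"]*c[:,0]/c[:,2]+im["cx"],im["fy"]*c[:,1]/c[:,2]+im["cy"]]
th=np.linspace(0,2*np.pi,180,endpoint=False)
def circ(x,y,r,z): return proj(np.c_[x+r*np.cos(th),y+r*np.sin(th),0*th+z])
def samp(g,x,y,r,z):
    p=circ(x,y,r,z); return map_coordinates(g,[p[:,1],p[:,0]],order=1)
def fit(img,x0,y0,r,z):
    g=cv2.GaussianBlur(cv2.cvtColor(img,cv2.COLOR_BGR2GRAY).astype(float),(0,0),.7)
    best=max((np.mean(np.clip(samp(g,x0+a,y0+b,r-.0015,z)-samp(g,x0+a,y0+b,r+.0015,z),-30,30))*s,a,b,s)
      for s in (1,-1) for a in np.arange(-.006,.0061,.0005) for b in np.arange(-.006,.0061,.0005))
    return best
P=manip.get_state()["position"];zt=P[2]-.0315+.011
s0=cv2.imread("pics/scene0.png")
w=fit(s0,.5525,.1708,.042,.056);w0=fit(s0,.5275,-.1787,.048,.011)
c=fit(im["pixels"],P[0],P[1],.048,zt)
print("well",w,"cap at start",w0,"cap now rel TCP",c,P)
def draw(img,cs):
    o=cv2.resize(img[230:330,335:435],(400,400),interpolation=cv2.INTER_CUBIC);o=cv2.convertScaleAbs(o,alpha=1.5)
    for q,col in cs: cv2.polylines(o,[np.int32((q-[335,230])*4+2)],True,col,1)
    return o
cv2.imwrite("pics/a6.png",np.hstack([draw(im["pixels"],[(circ(P[0]+c[1],P[1]+c[2],.048,zt),(0,0,255)),(circ(P[0],P[1],.048,zt),(0,255,0))]),
 draw(s0,[(circ(.5525+w[1],.1708+w[2],.042,.056),(0,0,255)),(circ(.5527,.1714,.042,.056),(0,255,0))])]))
E
python3 fit.py
```

```text
well (np.float64(15.496036605171431), np.float64(-0.0004999999999999952), np.float64(5.204170427930421e-18), -1) cap at start (np.float64(19.828812635033643), np.float64(0.0025000000000000074), np.float64(0.003000000000000008), -1) cap now rel TCP (np.float64(10.2483067037547), np.float64(0.0060000000000000105), np.float64(0.0035000000000000083), -1) [0.55264335 0.17148651 0.10147805]
```

View pics/a6.png

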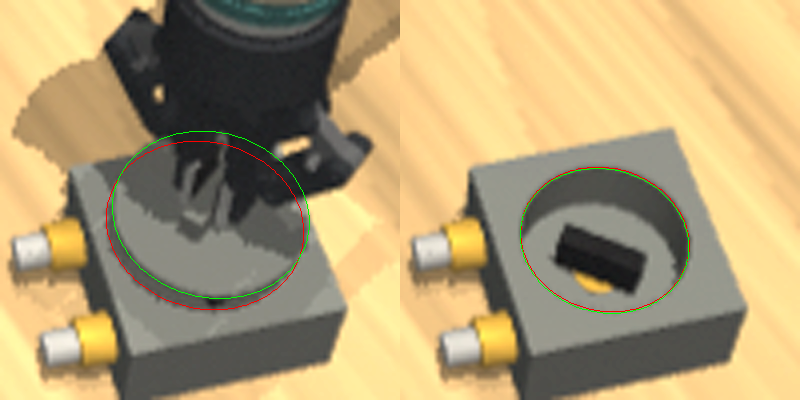

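The green circle, centred on the tool, matches the flange rim: left edge about (113,215), bottom about (213,297). The well mouth fits to within about 0.5 mm. I'm lowering gently.

move_arm:
  steps: [0,0,0,-0.0005,-0.0005,-0.004,-1,0,0,0,-0.0005,-0.0005,-0.008,-1,0,0,0,-0.0005,-0.0005,-0.01,-1,0,0,0,-0.0005,-0.0005,-0.012,-1,0,0,0,-0.0005,-0.0005,-0.013,-1,0,0,0,-0.0005,-0.0005,-0.014,-1,0,0,0,-0.0005,-0.0005,-0.015,-1,0,0,0,-0.0005,-0.0005,-0.016,-1,0,0,0,-0.0005,-0.0005,-0.0165,-1,0,0,0,-0.0005,-0.0005,-0.0165,-1]

```text
clock: 19.1
position: [0.552, 0.171, 0.0847]
ee_rot: [0.0, 0.982, 0.191, -0.0]
contact_force: [-0.5, -0.1, -1.4]
width: 0.0111
gripper_force: 31.1
```

```bash
python3 st.py
```

```text
19.1 M [ 0.0047  0.0275 -0.0029] F [-0.509  -0.116  -1.4325] p [0.552  0.171  0.0847] yaw -67.99463763111758 0.011123326979320506 q6 1.3668031190137981 eff [-0.002  0.   ]
```

The spigot is inside the mouth with no contact. Now the last 3 mm, then release.

move_arm:
  steps: [0,0,0,0,0,-0.0005,-1,0,0,0,0,0,-0.001,-1,0,0,0,0,0,-0.0015,-1,0,0,0,0,0,-0.002,-1,0,0,0,0,0,-0.0025,-1,0,0,0,0,0,-0.003,-1,0,0,0,0,0,-0.0033,-1,0,0,0,0,0,-0.0033,-1,0,0,0,0,0,-0.0033,-1,0,0,0,0,0,-0.0033,-1]

```text
clock: 20.1
position: [0.5521, 0.171, 0.0816]
ee_rot: [0.0, 0.982, 0.191, 0.0]
contact_force: [0.7, 0.3, -0.8]
width: 0.011
gripper_force: 31.2
```

```bash
python3 st.py
```

```text
20.1 M [-0.0442  0.0124 -0.0169] F [ 0.7208  0.2975 -0.793 ] p [0.5521 0.171  0.0816] yaw -67.9940366743036 0.01101706905108886 q6 1.366752920334311 eff [-0.0132 -0.0006]
```

Flange is now at the block within a fraction of a millimetre, so I'm opening and withdrawing.

move_arm:
  steps: [0,0,0,0,0,-0.0005,-0.7,0,0,0,0,0,-0.0005,-0.6,0,0,0,0,0,-0.0005,-0.5,0,0,0,0,0,-0.0005,-0.4,0,0,0,0,0,-0.0005,-0.3,0,0,0,0,0,0,-0.3,0,0,0,0,0,0.01,-0.3,0,0,0,0,0,0.03,-0.3,0,0,0,0,0,0.06,-0.3,0,0,0,0,0,0.1,-0.3]

```text
clock: 21.1
position: [0.551, 0.1708, 0.1818]
ee_rot: [0.0, 0.982, 0.191, -0.002]
contact_force: [1.7, 0.7, -0.2]
width: 0.0298
gripper_force: 0.0
```

move_arm:
  steps: [0,0,0,0,0,0.04,-0.3,0,0,0,-0.04,-0.03,0.05,-0.3,0,0,0,-0.08,-0.06,0.05,-0.3,0,0,0,-0.12,-0.1,0.05,-0.3,0,0,0,-0.15,-0.14,0.05,-0.3,0,0,0,-0.15,-0.18,0.05,-0.3,0,0,0,-0.15,-0.2,0.05,-0.3,0,0,0,-0.15,-0.2,0.05,-0.3,0,0,0,-0.15,-0.2,0.05,-0.3,0,0,0,-0.15,-0.2,0.05,-0.3]

```text
clock: 22.1
position: [0.4022, -0.0282, 0.2318]
ee_rot: [-0.0, 0.982, 0.191, 0.0]
contact_force: [0.7, -0.7, 0.7]
width: 0.0299
gripper_force: 0.0
```

```bash
python3 st.py
python3 - <<'E'
from rig import manip
import cv2,numpy as np
def c(p,x,y): return cv2.convertScaleAbs(cv2.resize(p[y-50:y+50,x-50:x+50],(400,400),interpolation=cv2.INTER_CUBIC),alpha=1.6)
i=manip.get_image("scene");t=manip.get_image("top")
cv2.imwrite("pics/a7.png",np.hstack([c(i["pixels"],385,285),c(t["pixels"],259,255)]))
E
```

```text
22.1 M [ 0.0203 -0.0253 -0.0376] F [ 0.7279 -0.6579  0.6866] p [ 0.4022 -0.0282  0.2318] yaw -67.95051239950008 0.02985734300005525 q6 0.9423837538755337 eff [-0.4504  0.0037]
```

View pics/a7.png

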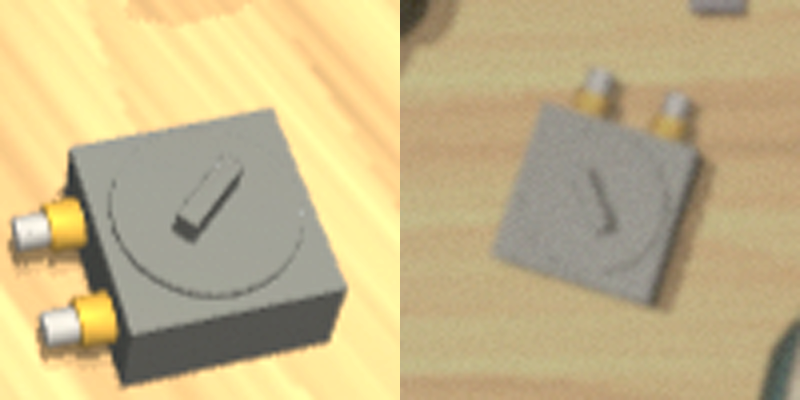

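The cap sits flat and centred on the block: in the scene tile its flange runs from about (108,205) to (303,215), with the rib at (208,198). The robot is clear, so I'm handing in.

```bash
python3 -c "
from rig import manip
print(manip.sign_off())"
```

```text
the job is handed in; nothing more can be done
None
```

I turned the knob clockwise until the torque rose about 0.05 N m above drag (at most about 0.1 N m by turn angle) and let go, then seated the grey cap flat and centred in the well; the job is handed in at about 22 s, but the sign-off returned no verdict.

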